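Hang the oven thermometer on the snap hook inside its cabinet

ROBOT

A 6-joint arm with a two-finger parallel gripper is mounted at the origin on the work surface. World frame = base frame: x ahead of the robot, y to its left, z up, the work surface at z = 0. Lengths are in mm, angles in rad, forces in N, time in s.
With the tool pointing down it reaches from about 400 to 925 mm from the base axis. Payload 12.5 kg.
Tool frame: the origin (TCP) lies between the finger pads; the fingertips stand 25 mm ahead of it and the grasp point (between the pads) lies 6 mm ahead of it; z points along the fingers, y is the line along which they close (so a half turn about z gives the same grasp; the last joint's range is limited). The gripper opens to 95 mm and grips with 3 to 60 N. Pads are 20 mm wide; open, the fingers measure 119 mm over their backs; the gripper's body (75 mm by 180 mm) begins 59 mm behind the grasp point.
Start: joints at [-1.36, 0.491, 1.559, -0, 1.092, -0.106], TCP at [194.727, -593.907, 239.661] pointing down, gripper open.
Joint ranges: [-3.1, 3.1], [-0.84, 2.19], [0.05, 2.79], [-1.13, 4.28], [0.06, 2.93], [-2.69, 2.69]. Speed limits (rad/s): [2.22, 2.22, 2.79, 3.14, 3.14, 3.14].

INTERFACE

Orientations are given as [roll, pitch, yaw] about the fixed x, y, z axes, in that order (R = Rz(yaw) Ry(pitch) Rx(roll)).
In Python, from cell import state, read_camera, job_done, cut_out gives the robot as it stands. The module is installed in compiled form; this text tells all that it offers.
- The arm moves only by the tool jog_arm, never from a script. Its argument "motion" is a list of rows, each a list of 2 entries, a list of its own where there are three numbers: the shift along the tool's x, y, z in mm, then the turn about the tool's z in rad. A call has 1 to 5 rows; each row is the pose to reach, as a shift and turn from the pose commanded when the call began, along the tool's axes at that moment; what a row does not reach only later rows make up. A row lasts 1/10 s, in which the tool goes at most 50 mm and 8.59 degrees, less where a joint would pass 70% of its speed; a pose out of reach is approached as far as the arm can. A call with a gripper value outside its range is refused whole. "grip" is the closure, from 0 (fully open) to 1 (shut), set as the call begins (left out, the last holds). The fingers move at their own pace and stop on an object; the grip force is fixed at half the most. Time passes only in rows, so rows that repeat a pose let the fingers close. It gives the time, the measured TCP pose, the force, the opening and the grip force at its end, in the units of the state.
- state(): the state, without advancing time (a new reading comes with each control period).
- read_camera(name): name is "scene" or "top" or "wrist"; returns a dict with "img" (384x512x3 uint8, blue, green, red), "vertical_fov" (degrees; the focal length in pixels is half the picture's height over the tangent of half this angle, whatever the lens; pixels are square), "cx", "cy" (the principal point, pixels), "extrinsics" (4x4, takes a point from camera to world coordinates). Camera axes: x right, y up, looking along -z (the intrinsics and any distortion apply to the point x, -y, -z); pixel columns grow to the right and rows downward; lengths in mm; the calibration is good to about 2 mm. The wrist camera is an equidistant fisheye: a pixel r from the principal point sees the ray r / f radians off the axis. A picture is of the moment at which its call begins. There is no depth.
- job_done(): hands the job in; it is judged then, once.
Trained networks look in a picture, given as the dict that the camera call returned (one of the last four; its "shot" number tells which), for a name from the list of things; names that differ only in an ending like _2 or _b are one class to them, and where a whole thing is asked for, a point or a joint stands for the part that bears it (a point fixed in the world has none). Each returns a list of dicts, best first, with "p" (0 to 1); they miss things now and then, are a little off and sometimes report something else, mostly with a low value. They report only what shows in the picture. A call takes as long as a camera call. They do not tell look-alikes from the thing itself.
- cut_out(name, picture): "region" (384x512 bool, what is visible of it) and "box" ([left, top, right, bottom] in pixels, round what is visible of it).
The state is a dict: "t": time; "joints": joint angles; "qvel": joint speeds; "tau": joint torques, N m; "eef_pos": TCP position; "tcp_rot": TCP orientation; "ft_force": force on the tool from outside, world axes, zero at the start; "moment": the same for the moment, N m; "opening": opening from 0.0 (shut) to 1.0 (fully open); "grip_force": force on a finger pad.
Only numpy, scipy, OpenCV 4.12 (cv2) and the standard library are available. Lean on these libraries where they do the work, as an engineer would, in place of code of your own. Each camera call takes 0.05 s, during which the arm holds its last target. There are 200 camera calls.

TASK

Pick up the oven thermometer standing on the worktop, lower it foot first through the opening in the top of the small white cabinet and hang it by its crossbar on the double hook inside, facing the clear front: press it down past the sprung keeper to the bottom of the hook, bear down there with about 12 N for half a second with the keeper closed over the bar, then let go. Do not touch the cabinet's top frame, never press harder than 20 N, and leave the other things on the worktop where they are.

Things in the scene. Friction and masses are not known exactly. Their poses are not given: they have to be found in the camera images.
- gauge_grip (a point): Centre of the thermometer's black grip block (22 x 22 mm, 36 mm high) at its very top, 167 mm above the foot's underside (standing on the worktop: z = 0.167). Grip it here. Axes as for gauge.
- gauge_bar (a point): Centre of the thermometer's crossbar, a steel rod 6 mm thick, 50 mm long along the thermometer's y, 101 mm above the foot's underside, 66 mm straight below gauge_grip. Below it 54 mm of bare stem (8 mm thick) runs down to the dial case; above it 45 mm of bare stem runs up to the grip block.
- gauge: The oven thermometer: steel, rigid, 0.22 kg, 185 mm high, standing upright at the start. Origin at the centre of the foot's underside, z up along the stem, x out of the dial's white face, y along the crossbar. Foot 30 (x) by 44 (y) mm, 6 mm high; dial case a disc 40 mm across, 16 mm thick, its top 44 mm above the foot's underside.
- cabinet: Small white cabinet, fixed, 160 (x) by 200 (y) mm, 155 mm high. Origin at the centre of its underside on the worktop, z up. Its +x side is a clear window, turned roughly away from the robot; its -x wall (inner face x = -0.072) carries the hook, which stands out towards +x. Empty inside from z = 0.006 up to the top panel.
- frame: The cabinet's top panel, 8 mm thick, top face at z = 0.155; same origin and axes as the cabinet. Its opening runs from x = -0.060 to +0.024 and y = -0.034 to +0.034 in that frame. Nothing may touch this panel.
- hook_mid (a point): Fixed point of the cabinet (-0.049, 0, 0.125 in its frame, same axes): where the crossbar's centre rests, its rod along y, the dial face to +x, if the hook plate is at middle height. The plate may sit up to 9 mm higher or lower on its track; this is NOT measured and must be felt. The plate is clamped. x and y are true.
- way_in (a point): Fixed point of the cabinet (-0.005, 0, 0.1595 in its frame): lower the upright thermometer through the opening till its crossbar's centre is here. Then, at any hook height, the bar is above the hook's tips and the dial below the prongs. From here go level along -x, 44 mm, to above hook_mid, then press down.
- hook_tip (a point): Fixed point of the cabinet (-0.037, 0, 0.140 in its frame): the hook's tips at middle height. Two equal upturned steel prongs at y = -0.014 and +0.014, 22 mm apart for the stem; tips 15 mm above and underside 9 mm below the seated bar's axis; mouth 12 mm wide along x (-0.052 to -0.040), its wall side (riser) leaning back at the top, its floor sloping down to the riser; tip posts end at x = -0.034.
- keeper (a joint): The hook's sprung keeper: a 9 mm flap on each prong, hinged on the tip post 9.5 mm above the seated bar's axis, level across the mouth at 0 rad (closed). The bar pressed down on it (up to about 6 N) turns it down (positive, to 1.5); once the bar is within 1 mm of the bottom, against the riser, it springs back to 0 above the bar. At the bottom the push rises sharply.
- jar: Glass jar with steel cap, 64 mm across, 85 mm high; leave alone. Origin at its underside.
- shaker: Plain steel shaker, 48 mm across, 100 mm high; leave alone. Origin at its underside.
- scraper: Bench scraper standing on its blade's flange, wooden roll on top, 140 mm wide, 97 mm high; leave alone. Origin at its underside.
- carton: White closed takeaway box, 160 x 140 x 64 mm; leave alone. Origin at its underside.
- bowl: White bowl, 150 mm across, 70 mm high; leave alone. Origin at its underside.
- rollingpin: Wooden rolling pin lying on the worktop, 44 mm thick, 330 mm long; leave alone. Origin at its underside.
Things that resemble listed ones, but are neither listed nor needed, are in the scene too. What is shaped like the gauge but green or purple is not meant.

How it is judged:
By the outcome, as a careful person would: the job done as asked, in the order asked, and still so for the second after the job is handed in, with the robot touching nothing.
It also fails if it takes over 54 s, if anything falls off the work surface, if the arm or the gripper's body presses on something with over 40 N, if the wrist force passes 120 N, or if a joint passes its speed limit or range.

## Working session

There is one attempt and no reset: what is moved stays moved. The work goes in short steps, Python scripts to look and compute and a tool call to move; the robot and the scene stay as the last step left them, time stands still between calls to the robot, and variables do not carry over. Pictures are saved under pics/ and viewed, at most 10 in all, crops included, and the job is handed in when it is done.

Besides the shell and the picture viewer there is one more tool, called after "Emit:" by a JSON object that holds its "op" and its "data". jog_arm: Moves the arm, as the interface text tells. Its arguments: {"type":"object","properties":{"motion":{"type":"array"},"grip":{"type":"number"}},"required":["motion"]}

```bash
mkdir -p pics; cat > h.py <<'E'
import numpy as np, cv2
from cell import state, read_camera, job_done, cut_out
def ray(P,u,v,fish=False):
    f=192/np.tan(np.radians(P["vertical_fov"])/2); a=(u-P["cx"])/f; b=(v-P["cy"])/f
    if fish:
        r=np.hypot(a,b); s=np.sin(r)/max(r,1e-9); d=np.array([a*s,-b*s,-np.cos(r)])
    else: d=np.array([a,-b,-1.])
    E=np.array(P["extrinsics"]); d=E[:3,:3]@d; return E[:3,3],d/np.linalg.norm(d)
def atz(P,u,v,z,fish=False):
    o,d=ray(P,u,v,fish); return o+d*(z-o[2])/d[2]
def proj(P,X,fish=False):
    E=np.array(P["extrinsics"]); c=E[:3,:3].T@(np.array(X,float)-E[:3,3]); f=192/np.tan(np.radians(P["vertical_fov"])/2)
    x,y,z=c[0],-c[1],-c[2]
    if fish:
        r=np.hypot(x,y); k=np.arctan2(r,z)/max(r,1e-9); return np.array([P["cx"]+f*k*x,P["cy"]+f*k*y])
    return np.array([P["cx"]+f*x/z,P["cy"]+f*y/z])
E
python3 - <<'E'
from h import *
s=state(); print(s)
ims=[]
for n in ["scene","top"]:
    P=read_camera(n); ims.append(P["img"]); print(n,P["vertical_fov"],P["cx"],P["cy"],np.round(P["extrinsics"],3).tolist(),[k for k in P])
    for o in ["gauge","cabinet","frame","gauge_grip"]:
        for d in cut_out(o,P): print(n,o,round(d["p"],2),d["box"])
for i,n in zip(ims,"st"): cv2.imwrite(f"pics/{n}0.png",cv2.resize(i,(800,600),interpolation=cv2.INTER_CUBIC))
E
```

```text
{'t': 0.0, 'joints': array([-1.35959665e+00,  4.91555145e-01,  1.55948007e+00, -1.58024525e-05,
        1.09168170e+00, -1.05630727e-01]), 'qvel': array([-0.00133645, -0.0007205 ,  0.00096206,  0.00253886, -0.00037986,
       -0.0016433 ]), 'tau': array([ 2.31216982e-03, -6.12636566e+01, -2.58172721e+01,  6.91905781e-02,
        4.83246823e-02, -1.43244242e-04]), 'eef_pos': array([ 194.674906  , -593.66928203,  239.0539282 ]), 'tcp_rot': array([-3.14047318e+00, -1.04599303e-04,  3.16837640e-01]), 'ft_force': array([-0.21301773, -0.92585654, -0.03209512]), 'moment': array([ 0.02337996, -0.04011361,  0.03418874]), 'grip_force': 0.0, 'opening': 0.9987147041116273}
scene 55.700758005384614 260.94783772369055 191.93031562103315 [[0.788, -0.452, 0.418, 1042.794], [0.615, 0.558, -0.557, -580.95], [0.019, 0.696, 0.718, 933.202], [0.0, 0.0, 0.0, 1.0]] ['img', 'vertical_fov', 'cx', 'cy', 'extrinsics', 'shot']
scene gauge 0.81 [181.9, 192.0, 200.6, 240.7]
scene gauge 0.74 [202.3, 159.5, 213.5, 206.2]
scene gauge 0.72 [155.3, 209.2, 177.4, 254.5]
scene gauge 0.65 [132.7, 192.3, 161.4, 243.8]
sce
[... 338 characters left out ...]
6.4532153390315 [[-0.014, 0.994, -0.11, 388.371], [-1.0, -0.014, 0.001, 55.52], [-0.0, 0.11, 0.994, 1497.946], [0.0, 0.0, 0.0, 1.0]] ['img', 'vertical_fov', 'cx', 'cy', 'extrinsics', 'shot']
top gauge 0.6 [309.5, 239.0, 325.7, 248.2]
top gauge 0.55 [330.8, 240.3, 353.0, 251.3]
top gauge 0.43 [331.0, 209.9, 350.7, 224.2]
top cabinet 0.56 [199.6, 152.4, 265.3, 211.3]
top frame 0.75 [198.8, 156.8, 267.8, 210.5]
top frame 0.23 [255.5, 117.8, 297.5, 135.4]
top gauge_grip 0.75 [329.6, 237.5, 353.3, 249.7]
top gauge_grip 0.74 [332.6, 210.1, 349.2, 224.2]
top gauge_grip 0.68 [199.2, 151.9, 264.0, 208.8]
top gauge_grip 0.63 [305.8, 239.4, 323.2, 248.1]
top gauge_grip 0.47 [267.2, 224.0, 284.8, 242.8]
```

View pics/s0.png

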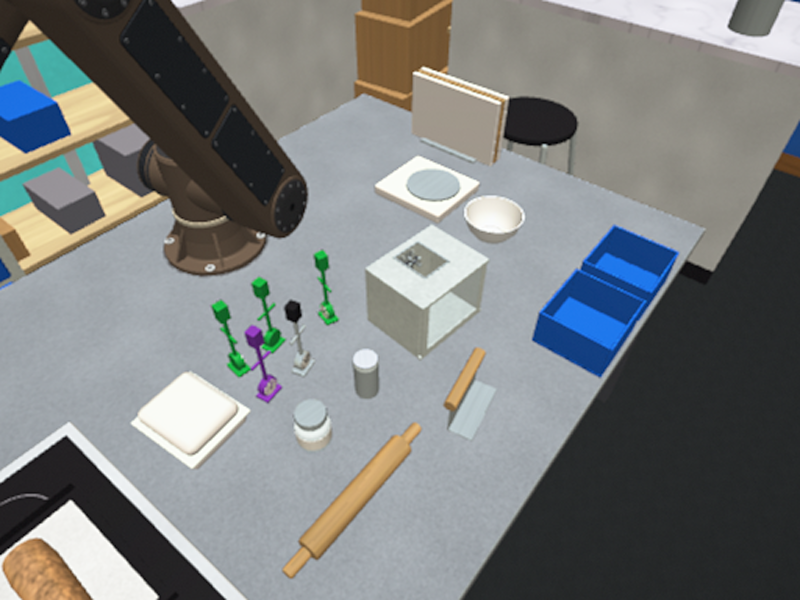

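View pics/t0.png

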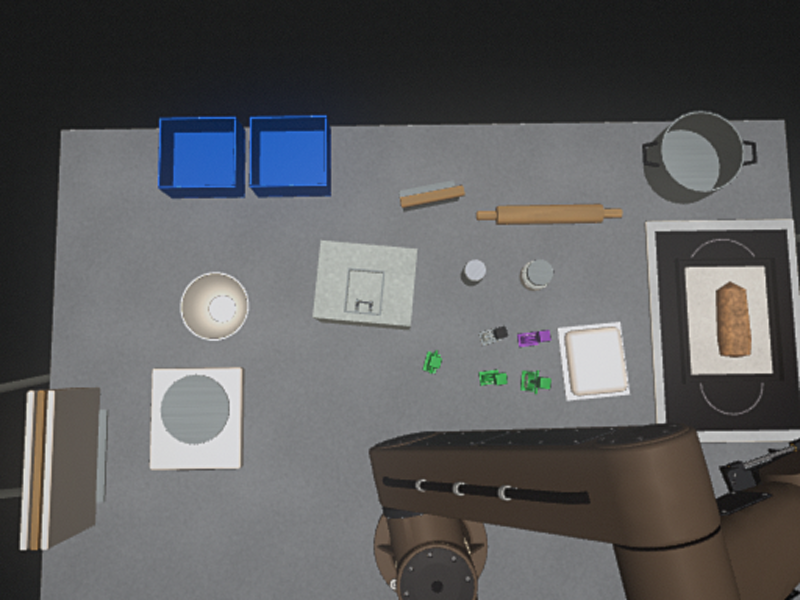

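Candidates (scene picture, 800x600):
- Black grip with steel stem: (293,335). This is the one described.
- Purple look-alike: (262,362).
- Green look-alikes: (230,335), (265,312) and (325,287).

In the top view the black one is at (494,335). Next I'll measure it and check it in a close crop.

```bash
cat > m.py <<'E'
from h import *
from scipy.optimize import least_squares
S=read_camera("scene");T=read_camera("top")
def blob(P,box,f):
    x0,y0,x1,y1=box; c=P["img"][y0:y1,x0:x1].astype(int); m=f(c); v,u=np.nonzero(m); return u.mean()+x0,v.mean()+y0,len(u)
dark=lambda c:c.max(2)<50
a=blob(S,(180,188,198,208),dark); b=blob(T,(305,205,330,224),dark); print(a,b)
def tri(a,b):
    o1,d1=ray(S,*a[:2]);o2,d2=ray(T,*b[:2]); A=np.stack([d1,-d2],1); t=np.linalg.lstsq(A,o2-o1,rcond=None)[0]
    p,q=o1+t[0]*d1,o2+t[1]*d2; return (p+q)/2,np.linalg.norm(p-q)
print("grip",tri(a,b), atz(S,*a[:2],167),atz(T,*b[:2],170))
for n,P in(("s",S),("t",T)):
    for d in cut_out("gauge",P): 
        bx=d["box"]; print(n,d["p"],bx,atz(P,(bx[0]+bx[2])/2,bx[3]-3,0) if n=="s" else "")
print("cab")
m=cut_out("frame",T)[0]["region"].astype(np.uint8)
c,_=cv2.findContours(m,0,2); c=max(c,key=cv2.contourArea); r=cv2.minAreaRect(c); 
for p in cv2.boxPoints(r): print(p,atz(T,*p,155))
s=S["img"][170:250,125:225]; t=T["img"][140:260,190:360]
cv2.imwrite("pics/c1.png",np.hstack([cv2.resize(s,(450,360),interpolation=2)]))
cv2.imwrite("pics/c2.png",cv2.resize(t,(800,565),interpolation=2))
E
python3 m.py
```

```text
(np.float64(187.29896907216494), np.float64(198.89690721649484), 97) (np.float64(317.0), np.float64(213.75), 8)
grip (array([ 446.27511212, -137.08692272,  160.67957494]), np.float64(2.666840767272347)) [ 450.20607959 -141.6502334   167.        ] [ 446.73719843 -134.73703069  170.        ]
s 0.72 [181.2, 189.0, 200.4, 239.3] [ 447.60471646 -152.87851071    0.        ]
s 0.66 [202.3, 160.5, 213.8, 204.5] [ 3.85779549e+02 -9.41766206e+00  1.13686838e-13]
s 0.66 [153.8, 208.4, 178.2, 256.4] [ 4.35611895e+02 -2.45966827e+02 -1.13686838e-13]
s 0.58 [136.9, 192.5, 161.3, 243.5] [ 357.68514801 -246.25414101    0.        ]
s 0.57 [159.4, 179.4, 182.9, 223.1] [ 349.17656141 -146.42644327    0.        ]
t 0.65 [309.9, 206.0, 323.8, 221.3] 
t 0.64 [308.7, 240.5, 323.0, 249.2] 
t 0.62 [333.3, 239.8, 354.4, 253.0] 
t 0.59 [268.4, 224.3, 283.2, 240.7] 
t 0.53 [331.7, 210.5, 351.7, 222.3] 
t 0.47 [255.1, 116.7, 297.5, 135.7] 
cab
[199.68317 203.16833] [486.15191619 234.91764251 155.        ]
[204.72278 152.77231] [648.51888368 218.83691488 155.        ]
[267.09903 159.00992] [625.37487149  18.32180053 155.        ]
[262.05942 209.40594] [463.57870284  37.0036035  155.        ]
```

View pics/c1.png

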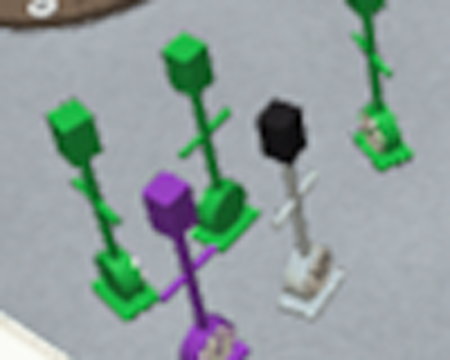

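View pics/c2.png

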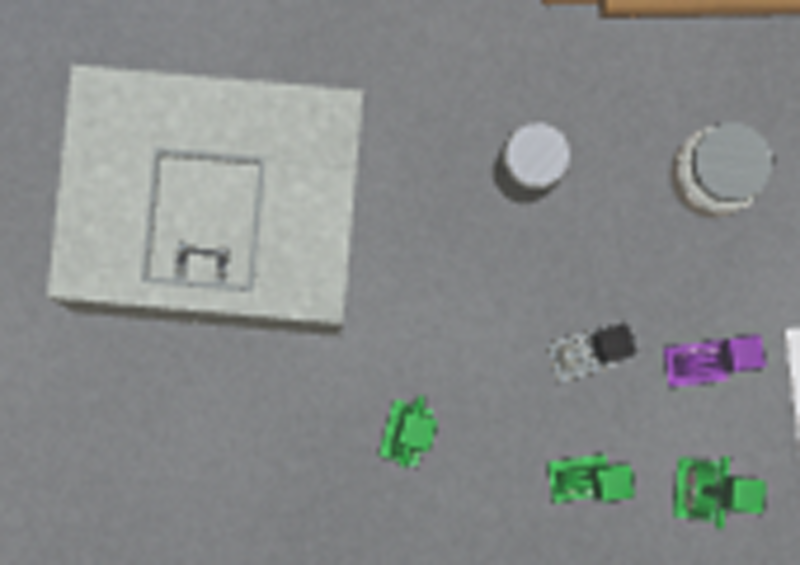

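```bash
cat > m2.py <<'E'
from h import *
from scipy.optimize import least_squares
S=read_camera("scene");T=read_camera("top")
a=atz(S,186.1,220,101);b=atz(S,195,208.9,101);print("bar",a,b,(a+b)/2,np.arctan2(*(b-a)[[1,0]]))
pts=[(205.3,153.8),(267.1,159.1),(262.5,208.4),(200.6,203.1)]
loc=np.array([[80,100],[80,-100],[-80,-100],[-80,100]])
X=np.array([atz(T,*p,155)[:2] for p in pts]);print(X)
op=[(190+157/4.706,140+151/4.706),(190+263/4.706,140+158/4.706)]
print([atz(T,*p,155) for p in op])
def res(q):
    c,s=np.cos(q[2]),np.sin(q[2]); return (loc@np.array([[c,s],[-s,c]])+q[:2]-X).ravel()
r=least_squares(res,[555,127,-.1]);print(r.x,r.fun.round(1))
# scene check of top corners
q=r.x;c,s=np.cos(q[2]),np.sin(q[2])
for l in loc: w=np.array([[c,-s],[s,c]])@l+q[:2];print(proj(S,[*w,155]).round(1),end=" ")
for l in [(24,34),(24,-34),(-60,-34),(-60,34)]: w=np.array([[c,-s],[s,c]])@l+q[:2];print(proj(S,[*w,155]).round(1),end=" ")
cv2.imwrite("pics/c3.png",cv2.resize(S["img"][140:230,225:320],(760,560)[:2],interpolation=2))
E
python3 m2.py
```

```text
bar [ 458.13017109 -165.65036922  101.        ] [ 447.34883154 -118.24161983  101.        ] [ 452.73950131 -141.94599453  101.        ] 1.7944057780348641
[[645.13429538 216.98001278]
 [625.08138105  18.32351726]
 [466.75182474  35.55654303]
 [486.32906447 232.00418393]]
[array([584.868296  , 159.14776823, 155.        ]), array([579.0552969 ,  87.03962033, 155.        ])]
[ 5.55824141e+02  1.25716064e+02 -1.00515068e-01] [ 0.3  0.2  0.3 -0.1 -0.6 -1.3 -0.1  1.2]
[311.7 165.9] [269.4 198.2] [232.1 172. ] [274.8 143.9] [285.1 167.4] [270.7 177.9] [251.4 165.1] [265.9 155.4]
```

View pics/c3.png

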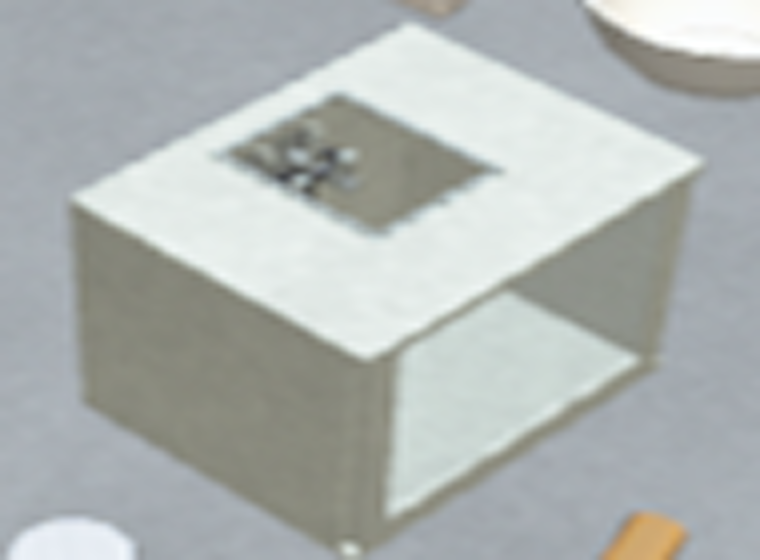

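The crops show the black-grip steel thermometer at (282,130), with its bar running from (275,225) to (315,175) and its dial facing roughly world +x. That puts its yaw at about 0.22. The cabinet's opening and the hook both show clearly. Its pose is about (556, 126), yaw -0.10.

Next I'll move above the gauge.

Emit:
{"op": "jog_arm", "data": {"motion": [[[34, -31, -12], -0.14], [[68, -62, -24], -0.28], [[102, -93, -36], -0.42], [[136, -124, -48], -0.56], [[170, -155, -60], -0.7]], "grip": 0.3}}

```text
t: 1.35
eef_pos: [308.5, -392.0, 300.2]
tcp_rot: [3.141, 0.0, 1.022]
ft_force: [0.7, -0.2, -0.6]
opening: 0.705
grip_force: 0.0
```

Emit:
{"op": "jog_arm", "data": {"motion": [[[48, -3, 0], -0.15], [[96, -6, 0], -0.3], [[144, -9, 0], -0.45], [[192, -12, 0], -0.6], [[240, -15, 0], -0.74]]}}

```text
t: 1.85
eef_pos: [422.0, -179.8, 299.9]
tcp_rot: [3.141, 0.001, 1.763]
ft_force: [0.7, -1.3, 0.8]
opening: 0.699
grip_force: 0.0
```

```bash
cat > w.py <<'E'
from h import *
import sys
P=read_camera("wrist"); np.savez("w_last.npz",**{k:P[k] for k in P}); s=state()
print(s["eef_pos"].round(1),s["tcp_rot"].round(3),P["vertical_fov"],P["cx"],P["cy"],np.round(P["extrinsics"],3).tolist())
for X in [(447,-138,185),(447,-138,0),(556,126,155)]: print(X,proj(P,X,True).round(1))
cv2.imwrite(sys.argv[1],cv2.resize(P["img"],(800,600),interpolation=2))
E
python3 w.py pics/w1.png
```

```text
[ 424.  -175.   299.9] [ 3.140e+00 -1.000e-03  1.774e+00] 65.70646984690485 257.666237149253 192.63352440828743 [[0.981, -0.184, -0.053, 408.078], [0.192, 0.945, 0.264, -106.15], [0.001, -0.27, 0.963, 444.042], [0.0, 0.0, 0.0, 1.0]]
(447, -138, 185) [293.6 155.7]
(447, -138, 0) [278.7 137.4]
(556, 126, 155) [423.6 -44.2]
```

View pics/w1.png

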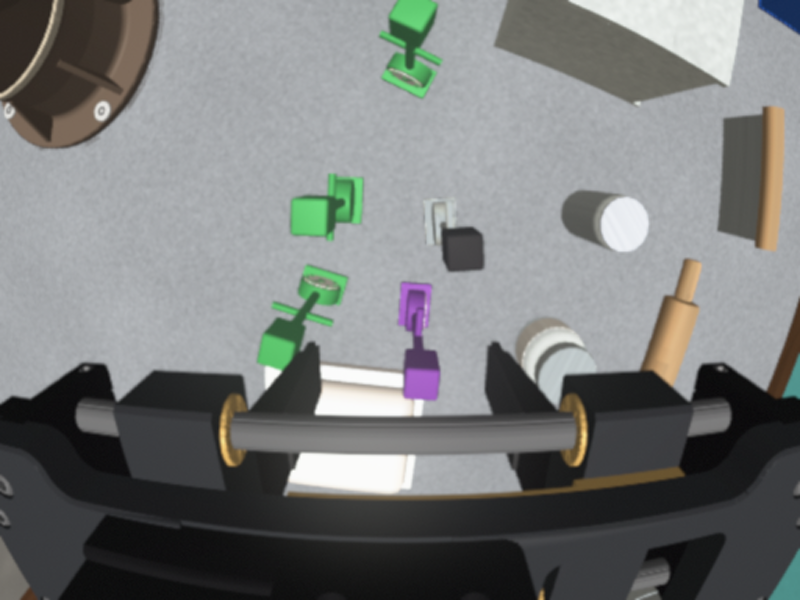

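The wrist view shows the black block at (463,249), in front of its steel foot at (440,220). I'll fit its silhouette to get x, y and yaw.

```bash
cat > fit.py <<'E'
from h import *
from scipy.optimize import minimize
P=dict(np.load("w_last.npz")); K=4
im=P["img"][80:190,240:340]; g=cv2.resize(im,None,fx=K,fy=K,interpolation=cv2.INTER_CUBIC)
def R(a): return np.array([[np.cos(a),-np.sin(a)],[np.sin(a),np.cos(a)]])
def poly(q,hx,hy,z0,z1,xo=0):
    pts=[]
    for z in (z0,z1):
        for sx in(-1,1):
            for sy in(-1,1):
                w=R(q[2])@[xo+sx*hx,sy*hy]+q[:2]; pts.append((proj(P,[*w,z],True)-[240,80]+.5)*K-.5)
    return cv2.convexHull(np.array(pts,np.float32))
def mask(parts):
    m=np.zeros(g.shape[:2],np.uint8)
    for p in parts: cv2.fillConvexPoly(m,np.round(p*16).astype(np.int32),1,shift=4)
    return m
dk=(g.max(2)<85).astype(np.uint8)
n,l,st,_=cv2.connectedComponentsWithStats(dk); c=l[int((159-80)*K),int((296-240)*K)]; dk=(l==c)
print("dark area",dk.sum()/K/K)
def iou(q,f): m=mask(f(q))>0; return m
fb=lambda q:[poly(q,11,11,149,185)]
def cost(q): m=mask(fb(q))>0; return -(m&dk).sum()/(m|dk).sum()
best=min((minimize(cost,[447+dx,-138,a],method="Nelder-Mead",options=dict(initial_simplex=[[447+dx,-138,a],[455,-138,a],[447,-130,a],[447,-138,a+.15]])) for dx in(-3,3) for a in(0.,.1,.2,.3)),key=lambda r:r.fun)
print("block",best.x,best.fun)
r=cut_out("gauge",read_camera("wrist"))
for d in r: print(d["p"],d["box"])
# full-shape fit with colour: bright steel foot+case+bar
q0=best.x
ff=lambda q:[poly(q,15,22,0,6),poly(q,8,20,10,44),poly(q,3,25,98,104),poly(q,4,4,44,149)]+fb(q)
d=min(r,key=lambda d:abs((d["box"][0]+d["box"][2])/2-290)+abs((d["box"][1]+d["box"][3])/2-150))
rg=cv2.resize(d["region"][80:190,240:340].astype(np.float32),None,fx=K,fy=K)>.5
def c2(q): m=mask(ff(q))>0; return -(m&rg).sum()/(m|rg).sum()
b2=min((minimize(c2,[q0[0],q0[1],a],method="Nelder-Mead",options=dict(initial_simplex=[[q0[0],q0[1],a],[q0[0]+5,q0[1],a],[q0[0],q0[1]+5,a],[*q0[:2],a+.15]])) for a in(0.,.1,.2,.3)),key=lambda r:r.fun)
print("whole",b2.x,b2.fun)
v=g.copy()
for p in ff(q0): cv2.polylines(v,[np.round(p).astype(np.int32)],1,(0,0,255),1)
cv2.imwrite("pics/f1.png",v)
E
python3 fit.py
```

```text
dark area 644.0
block [ 4.50611951e+02 -1.41904499e+02  3.61733802e-01] -0.8244995996797438
0.98 [251.5, 185.1, 282.0, 262.7]
0.86 [184.5, 117.6, 231.9, 158.3]
0.74 [270.0, 132.1, 308.1, 180.3]
0.73 [239.5, 0.0, 281.7, 64.5]
whole [ 4.49808599e+02 -1.47211830e+02  2.65926360e-01] -0.937423254935298
```

View pics/f1.png

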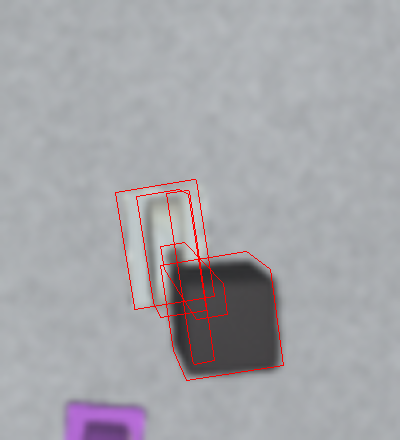

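That picture was taken while the arm was still settling. I'll refit on a settled one.

```bash
cat > p.py <<'E'
s=open("fit.py").read()
s=s.replace('P=dict(np.load("w_last.npz"))','P=read_camera("wrist"); print(state()["eef_pos"],state()["tcp_rot"],P["extrinsics"][:3,3])').replace('read_camera("wrist"))\nfor','P)\nfor').replace("max(2)<85","max(2)<100").replace("[80:190,240:340]","[80:200,240:340]").replace("(159-80)","(165-80)").replace("ff(q0)","ff(b2.x)").replace("f1.png","f2.png")
s+='''
f2=lambda q:[poly(q,15,22,0,6),poly(q,8,20,10,44)]
print("purple/others");
'''
open("fit2.py","w").write(s)
E
python3 p.py; python3 fit2.py
```

```text
[ 421.82042334 -180.8565481   299.76632287] [3.14145521e+00 4.41278671e-04 1.75862459e+00] [ 408.48451196 -105.81535242  443.95129782]
dark area 675.5625
block [ 4.50721652e+02 -1.41586828e+02  3.03853105e-01] -0.8599076138897738
0.96 [273.1, 129.1, 312.6, 174.6]
0.71 [255.4, 181.9, 285.5, 259.3]
0.69 [163.8, 167.8, 221.0, 235.3]
0.66 [185.1, 112.0, 232.0, 152.5]
0.57 [242.3, 0.0, 282.1, 62.9]
0.53 [316.8, 0.0, 477.8, 68.5]
whole [ 4.51455027e+02 -1.42013596e+02  2.49799253e-01] -0.9175075319209985
purple/others
```

View pics/f2.png

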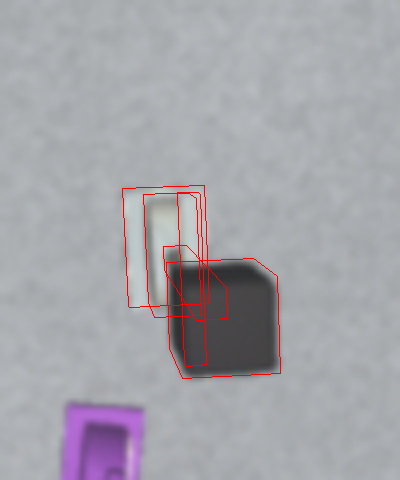

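The fit sits well: gauge at about (450.5, -141.5), yaw about 0.245. Next I'll go over it and down.

Emit:
{"op": "jog_arm", "data": {"motion": [[[17, 18, 20], -0.03], [[33, 35.5, 40], -0.057], [[33, 35.5, 80], -0.057], [[33, 35.5, 110], -0.057], [[33, 35.5, 122], -0.057]]}}

```text
t: 2.6
eef_pos: [449.0, -143.7, 175.2]
tcp_rot: [-3.139, -0.002, 1.811]
ft_force: [0.8, -1.4, 0.8]
opening: 0.704
grip_force: 0.0
```

Emit:
{"op": "jog_arm", "data": {"motion": [[[0, 0, 0], 0], [[0, 0, 0], 0], [[0, 0, 0], 0], [[0, 0, 0], 0], [[0, 0, 0], 0]], "grip": 1}}

```text
t: 3.1
eef_pos: [450.4, -142.9, 178.3]
tcp_rot: [3.141, 0.001, 1.814]
ft_force: [-0.5, 0.0, 0.3]
opening: 0.333
grip_force: 0.0
```

Emit:
{"op": "jog_arm", "data": {"motion": [[[0, 0, 0], 0], [[0, 0, 0], 0], [[0, 0, 0], 0], [[0, 0, 0], 0]]}}

```text
t: 3.5
eef_pos: [450.4, -142.7, 177.9]
tcp_rot: [3.141, 0.0, 1.814]
ft_force: [-0.4, 0.7, 6.0]
opening: 0.227
grip_force: 29.9
```

```bash
python3 - <<'E'
from h import *
s=state(); print(s)
P=read_camera("wrist"); cv2.imwrite("pics/g1.png",P["img"][:300])
E
```

```text
{'t': 3.5, 'joints': array([-4.46685578e-01,  3.61116707e-01,  1.99426445e+00, -1.00185378e-04,
        7.85644228e-01, -6.89714396e-01]), 'qvel': array([ 0.00243306,  0.00130262,  0.00070582, -0.00065912, -0.00098738,
       -0.00035584]), 'tau': array([-5.28038177e-02, -4.35121715e+01, -1.83114713e+01,  3.19032418e-02,
       -1.22796642e-01, -2.60291272e-03]), 'eef_pos': array([ 450.42725758, -142.69295766,  177.901617  ]), 'tcp_rot': array([3.14120016e+00, 4.15658139e-04, 1.81389587e+00]), 'ft_force': array([-0.42546963,  0.6898679 ,  5.95497088]), 'moment': array([0.07263135, 0.07312918, 0.00072703]), 'grip_force': 29.9153271317482, 'opening': 0.22695394167994998}
```

The block is gripped: opening 21.6 mm, 30 N. Next I'll lift.

Emit:
{"op": "jog_arm", "data": {"motion": [[[0, 0, -25], 0], [[0, 0, -70], 0], [[0, 0, -115], 0], [[0, 0, -160], 0], [[0, 0, -200], 0]]}}

```text
t: 4.05
eef_pos: [449.9, -142.4, 379.7]
tcp_rot: [3.141, 0.0, 1.814]
ft_force: [0.3, 0.1, -2.4]
opening: 0.231
grip_force: 29.9
```

Emit:
{"op": "jog_arm", "data": {"motion": [[[20, 20, 0], 0.08], [[50, 50, 0], 0.16], [[80, 80, 0], 0.24], [[105, 107, 0], 0.3], [[125, 129, 0], 0.344]]}}

```text
t: 4.55
eef_pos: [546.0, 11.6, 377.0]
tcp_rot: [-3.141, -0.0, 1.468]
ft_force: [0.7, -1.0, -1.9]
opening: 0.229
grip_force: 30.0
```

Emit:
{"op": "jog_arm", "data": {"motion": [[[0, 0, 0], 0], [[0, 0, 0], 0]]}}

```text
t: 4.75
eef_pos: [545.3, 10.2, 376.8]
tcp_rot: [-3.14, 0.0, 1.472]
ft_force: [-0.1, 0.5, -1.8]
opening: 0.23
grip_force: 30.0
```

```bash
cat > v.py <<'E'
from h import *
P=read_camera("wrist"); np.savez("w2.npz",**P); s=state(); print(s["eef_pos"],s["tcp_rot"],s["ft_force"])
im=P["img"].copy()
q=[555.8,125.7,-.1005];c,sn=np.cos(q[2]),np.sin(q[2])
for L in ([(80,100),(80,-100),(-80,-100),(-80,100)],[(24,34),(24,-34),(-60,-34),(-60,34)]):
    w=[proj(P,[q[0]+c*a-sn*b,q[1]+sn*a+c*b,155],True) for a,b in L]; print(np.round(w,1).tolist())
big=cv2.resize(im,(800,600),interpolation=2)
cv2.imwrite("pics/w2.png",big)
E
python3 v.py
```

```text
[545.06477826   9.58827743 377.09566061] [-3.14040360e+00  3.21878791e-04  1.47071750e+00] [ 0.63059599  0.10313095 -2.2890304 ]
[[320.7, 5.1], [319.6, 159.8], [193.0, 159.6], [192.6, 5.0]]
[[276.3, 51.8], [276.1, 106.2], [207.4, 106.7], [207.3, 52.8]]
```

View pics/w2.png

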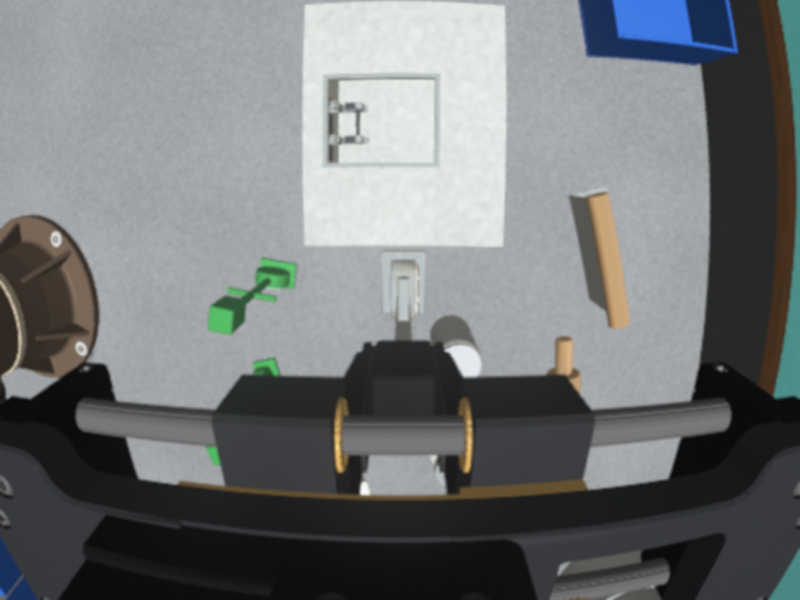

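The view shows the cabinet panel at (303..505, 3..247), its opening at (325..440, 75..165), the hook on its left side, and the held gauge's foot at (383..425, 252..312), all well aligned. I'll refine both poses from their edges in this one picture, so that calibration errors cancel.

```bash
cat > e.py <<'E'
from h import *
from scipy.ndimage import map_coordinates
from scipy.optimize import least_squares
P=dict(np.load("w2.npz")); G=cv2.GaussianBlur(cv2.cvtColor(P["img"],6),(0,0),.8).astype(float)
def edges(q,z,rect,use,rng=6,drop=.15,sign=None):
    x0,x1,y0,y1=rect; c,s=np.cos(q[2]),np.sin(q[2]); out=[]
    E={"x-":((x0,y0),(x0,y1),(-1,0)),"x+":((x1,y0),(x1,y1),(1,0)),"y-":((x0,y0),(x1,y0),(0,-1)),"y+":((x0,y1),(x1,y1),(0,1))}
    for k in use:
        a,b,n=map(np.array,E[k])
        for t in np.linspace(drop,1-drop,15):
            p=a+t*(b-a); d=np.arange(-rng,rng+.01,.25)
            L=p+d[:,None]*n; W=np.c_[q[0]+c*L[:,0]-s*L[:,1],q[1]+s*L[:,0]+c*L[:,1],np.full(len(d),z)]
            uv=np.array([proj(P,w,True) for w in W]); I=map_coordinates(G,[uv[:,1],uv[:,0]],order=1,mode='nearest')
            g=np.gradient(I,d)*(sign or 1); g=abs(g) if sign is None else g
            i=g.argmax()
            if 0<i<len(d)-1 and g[i]>3: out.append((k,*p,d[i]))
    return out
def fit(q,z,rect,use,n=6,**kw):
    q=np.array(q,float)
    for it in range(n):
        o=edges(q,z,rect,use,**kw)
        med={k:np.median([r[3] for r in o if r[0]==k]) for k in use if any(r[0]==k for r in o)}
        N={"x-":(-1,0),"x+":(1,0),"y-":(0,-1),"y+":(0,1)}
        A=[];B=[]
        for k,px,py,d in o:
            if abs(d-med[k])>2.5: continue
            n_=N[k]; A.append([n_[0],n_[1],-py*n_[0]+px*n_[1]]); B.append(d)
        D=np.linalg.lstsq(np.array(A),np.array(B),rcond=None)[0]; c,s=np.cos(q[2]),np.sin(q[2])
        q=q+[c*D[0]-s*D[1],s*D[0]+c*D[1],D[2]]
    o=edges(q,z,rect,use,**kw); print(q.round(4),{k:(len(v),round(np.median(v),2),round(np.std(v),2)) for k in use if (v:=[r[3] for r in o if r[0]==k])}); return q
print("outer");a=fit([557,127,-.1],155,(-80,80,-100,100),["x-","x+","y-","y+"],sign=-1)
a2=fit(a,155,(-80,80,-100,100),["x-","x+","y-"],sign=-1)
print("opening");b=fit(a,155,(-60,24,-34,34),["x-","x+","y-","y+"],rng=5,sign=-1)
b=fit(a,155,(-60,24,-34,34),["y-","x+","y+"],rng=5,sign=None)
e=state()["eef_pos"]
print("foot");f=fit([e[0],e[1],-.1],205,(-15,15,-22,22),["x-","x+","y+"],rng=5,sign=-1)
f=fit([e[0],e[1],-.1],205,(-15,15,-22,22),["x-","x+","y+","y-"],rng=5,sign=-1)
E
python3 e.py
```

```text
outer
[ 5.584822e+02  1.281660e+02 -1.027000e-01] {'x-': (15, np.float64(0.0), np.float64(0.54)), 'x+': (15, np.float64(0.0), np.float64(0.45)), 'y-': (15, np.float64(-1.0), np.float64(0.41)), 'y+': (15, np.float64(-1.0), np.float64(0.72))}
[ 5.586190e+02  1.290063e+02 -1.033000e-01] {'x-': (15, np.float64(-0.25), np.float64(0.59)), 'x+': (15, np.float64(0.0), np.float64(0.42)), 'y-': (15, np.float64(0.0), np.float64(0.39))}
opening
[ 5.591625e+02  1.274767e+02 -9.590000e-02] {'x-': (11, np.float64(-3.0), np.float64(0.93)), 'x+': (15, np.float64(-1.75), np.float64(0.39)), 'y-': (15, np.float64(-1.0), np.float64(0.27)), 'y+': (15, np.float64(-1.0), np.float64(0.32))}
[ 5.574282e+02  1.273583e+02 -9.660000e-02] {'y-': (15, np.float64(-1.0), np.float64(1.74)), 'x+': (15, np.float64(0.0), np.float64(0.37)), 'y+': (15, np.float64(-0.75), np.float64(0.3))}
foot
[ 5.460431e+02  1.046000e+01 -1.062000e-01] {'x-': (15, np.float64(-0.75), np.float64(0.44)), 'x+': (13, np.float64(-0.25), np.float64(0.42)), 'y+': (15, np.float64(0.0), np.float64(0.58))}
[ 5.461962e+02  1.057920e+01 -1.084000e-01] {'x-': (15, np.float64(-0.75), np.float64(0.53)), 'x+': (15, np.float64(-0.5), np.float64(0.47)), 'y+': (15, np.float64(0.0), np.float64(0.55)), 'y-': (8, np.float64(-0.5), np.float64(1.47))}
```

Relative to the held gauge, the cabinet sits at about (557.5, 127.1), yaw -0.102. Next I'll move over the way-in.

Emit:
{"op": "jog_arm", "data": {"motion": [[[25, -1, 0], 0], [[60, -2, 0], 0], [[95, -3.5, 0], 0], [[112, -4.4, 0], 0], [[118, -4.4, 0], 0]]}}

```text
t: 5.3
eef_pos: [552.6, 128.1, 377.6]
tcp_rot: [-3.141, 0.0, 1.471]
ft_force: [0.3, 0.3, -2.0]
opening: 0.233
grip_force: 30.0
```

Emit:
{"op": "jog_arm", "data": {"motion": [[[0, 0, 0], 0], [[0, 0, 0], 0], [[0, 0, 0], 0]]}}

```text
t: 5.6
eef_pos: [552.9, 126.4, 377.7]
tcp_rot: [3.141, 0.0, 1.469]
ft_force: [0.4, 0.8, -2.7]
opening: 0.229
grip_force: 30.0
```

```bash
cat > r.py <<'E'
from h import *
s=state(); e=s["eef_pos"]; q=(557.5,127.1,-.102); c,n=np.cos(q[2]),np.sin(q[2]); d=e[:2]-q[:2]
print("t",s["t"],"local",(c*d[0]+n*d[1]).round(2),(-n*d[0]+c*d[1]).round(2),"barz",(e[2]-77).round(2),s["tcp_rot"].round(4),s["ft_force"].round(2),s["moment"].round(3),s["opening"])
E
python3 r.py
```

```text
t 5.6 local -4.47 -1.17 barz 300.69 [3.1415e+00 3.0000e-04 1.4685e+00] [ 0.35  0.77 -2.69] [ 0.002 -0.072  0.037] 0.22916234947864494
```

Emit:
{"op": "jog_arm", "data": {"motion": [[[1, 0, 20], 0], [[1, 0, 45], 0], [[1, 0, 70], 0], [[1, 0, 95], 0], [[1, 0, 115], 0]]}}

```text
t: 6.1
eef_pos: [552.8, 127.6, 261.3]
tcp_rot: [-3.141, 0.0, 1.469]
ft_force: [-0.6, 0.6, -1.3]
opening: 0.231
grip_force: 30.0
```

Emit:
{"op": "jog_arm", "data": {"motion": [[[0, 0, 12], 0], [[0, 0, 20], 0], [[0, 0, 26], 0], [[0, 0, 26], 0], [[0, 0, 26], 0]]}}

```text
t: 6.6
eef_pos: [553.3, 128.5, 237.2]
tcp_rot: [3.141, -0.0, 1.47]
ft_force: [0.3, 0.6, -1.9]
opening: 0.231
grip_force: 30.0
```

```bash
python3 r.py
```

```text
t 6.6 local -4.35 1.0 barz 160.2 [ 3.1407e+00 -1.0000e-04  1.4698e+00] [ 0.3   0.64 -1.89] [-0.045 -0.064 -0.036] 0.23122705479843034
```

Emit:
{"op": "jog_arm", "data": {"motion": [[[0, -10, 0], 0], [[0, -22, 0], 0], [[0, -34, 0], 0], [[0, -41, 0], 0], [[0, -44.6, 0], 0]]}}

```text
t: 7.1
eef_pos: [507.7, 133.2, 237.0]
tcp_rot: [3.141, -0.0, 1.47]
ft_force: [0.7, -0.7, -1.7]
opening: 0.229
grip_force: 30.0
```

Emit:
{"op": "jog_arm", "data": {"motion": [[[0, 0, 0], 0], [[0, 0, 0], 0], [[0, 0, 0], 0]]}}

```text
t: 7.4
eef_pos: [509.0, 133.0, 236.6]
tcp_rot: [3.141, 0.0, 1.47]
ft_force: [-0.4, 1.3, -2.2]
opening: 0.231
grip_force: 30.0
```

```bash
python3 r.py; python3 - <<'E'
from h import *
P=read_camera("wrist"); S=read_camera("scene")
a=P["img"][110:290,160:360]; b=S["img"][140:230,225:320]
cv2.imwrite("pics/w3.png",np.hstack([cv2.resize(a,(420,378),interpolation=2),cv2.resize(b,(380,378),interpolation=2)]))
E
```

```text
t 7.4 local -48.87 0.92 barz 159.56 [3.1414e+00 1.0000e-04 1.4697e+00] [-0.42  1.28 -2.25] [-0.013 -0.095  0.005] 0.2311812387913262
```

View pics/w3.png

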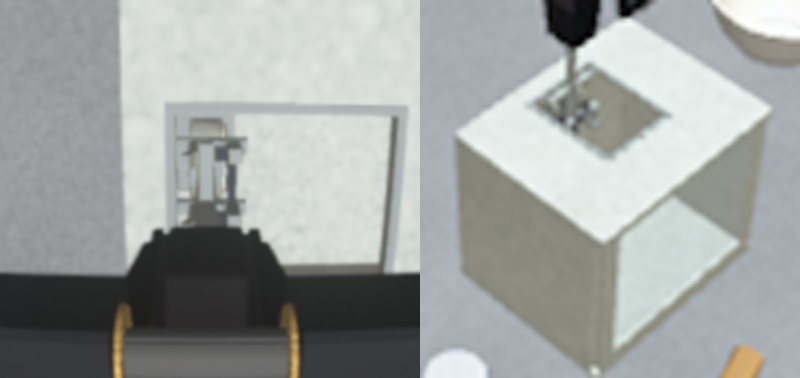

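The left half shows the bar over the prongs at about (215,190), inside the opening. The right half shows the stem in the opening. Next I'll descend while watching the force.

Emit:
{"op": "jog_arm", "data": {"motion": [[[0, 0, 2], 0], [[0, 0, 4], 0], [[0, 0, 6], 0], [[0, 0, 8], 0], [[0, 0, 9.5], 0]]}}

```text
t: 8.0
eef_pos: [508.6, 133.0, 226.8]
tcp_rot: [-3.141, 0.0, 1.47]
ft_force: [0.4, 0.2, -2.2]
opening: 0.23
grip_force: 30.0
```

Emit:
{"op": "jog_arm", "data": {"motion": [[[0, 0, 0.6], 0], [[0, 0, 1.2], 0], [[0, 0, 1.8], 0], [[0, 0, 2.4], 0], [[0, 0, 3], 0]]}}

```text
t: 8.5
eef_pos: [508.7, 133.0, 224.1]
tcp_rot: [3.141, 0.0, 1.47]
ft_force: [-0.2, 0.2, -2.0]
opening: 0.231
grip_force: 30.0
```

Emit:
{"op": "jog_arm", "data": {"motion": [[[0, 0, 0.6], 0], [[0, 0, 1.2], 0], [[0, 0, 1.8], 0], [[0, 0, 2.4], 0], [[0, 0, 3], 0]]}}

```text
t: 9.0
eef_pos: [508.7, 133.0, 221.0]
tcp_rot: [3.142, 0.0, 1.47]
ft_force: [0.3, -0.3, -1.0]
opening: 0.229
grip_force: 30.0
```

Emit:
{"op": "jog_arm", "data": {"motion": [[[0, 0, 0.4], 0], [[0, 0, 0.8], 0], [[0, 0, 1.2], 0], [[0, 0, 1.6], 0], [[0, 0, 2], 0]]}}

```text
t: 9.5
eef_pos: [508.7, 133.0, 219.1]
tcp_rot: [3.142, 0.0, 1.47]
ft_force: [-0.2, -0.4, -2.5]
opening: 0.232
grip_force: 30.0
```

Emit:
{"op": "jog_arm", "data": {"motion": [[[0, 0, 0.4], 0], [[0, 0, 0.8], 0], [[0, 0, 1.2], 0], [[0, 0, 1.6], 0], [[0, 0, 2], 0]]}}

```text
t: 10.0
eef_pos: [508.6, 133.0, 217.1]
tcp_rot: [-3.142, 0.0, 1.47]
ft_force: [-0.1, -1.2, -1.2]
opening: 0.231
grip_force: 30.0
```

Emit:
{"op": "jog_arm", "data": {"motion": [[[0, 0, 0.4], 0], [[0, 0, 0.8], 0], [[0, 0, 1.2], 0], [[0, 0, 1.6], 0], [[0, 0, 2], 0]]}}

```text
t: 10.5
eef_pos: [508.6, 133.0, 215.1]
tcp_rot: [3.142, 0.0, 1.47]
ft_force: [-0.8, -0.6, 1.0]
opening: 0.228
grip_force: 30.0
```

Emit:
{"op": "jog_arm", "data": {"motion": [[[0, 0, 0.4], 0], [[0, 0, 0.8], 0], [[0, 0, 1.2], 0], [[0, 0, 1.6], 0], [[0, 0, 2], 0]]}}

```text
t: 11.0
eef_pos: [508.7, 133.0, 213.1]
tcp_rot: [3.141, 0.0, 1.47]
ft_force: [0.0, 0.7, -0.0]
opening: 0.23
grip_force: 30.0
```

The keeper was felt at TCP z of about 215.5, so the seat should be near 203. I'll continue down.

Emit:
{"op": "jog_arm", "data": {"motion": [[[0, 0, 0.4], 0], [[0, 0, 0.8], 0], [[0, 0, 1.2], 0], [[0, 0, 1.6], 0], [[0, 0, 2], 0]]}}

```text
t: 11.5
eef_pos: [508.6, 133.0, 211.1]
tcp_rot: [3.142, 0.0, 1.47]
ft_force: [-0.1, -0.4, 1.4]
opening: 0.234
grip_force: 30.0
```

Emit:
{"op": "jog_arm", "data": {"motion": [[[0, 0, 0.4], 0], [[0, 0, 0.8], 0], [[0, 0, 1.2], 0], [[0, 0, 1.6], 0], [[0, 0, 2], 0]]}}

```text
t: 12.0
eef_pos: [508.6, 133.0, 209.1]
tcp_rot: [-3.142, 0.0, 1.47]
ft_force: [-0.1, 0.2, 1.7]
opening: 0.23
grip_force: 30.0
```

Emit:
{"op": "jog_arm", "data": {"motion": [[[0, 0, 0.4], 0], [[0, 0, 0.8], 0], [[0, 0, 1.2], 0], [[0, 0, 1.6], 0], [[0, 0, 2], 0]]}}

```text
t: 12.5
eef_pos: [508.6, 133.0, 207.0]
tcp_rot: [-3.141, 0.0, 1.47]
ft_force: [-1.6, 0.1, 1.6]
opening: 0.228
grip_force: 30.0
```

Emit:
{"op": "jog_arm", "data": {"motion": [[[0, 0, 0.3], 0], [[0, 0, 0.6], 0], [[0, 0, 0.9], 0], [[0, 0, 1.2], 0], [[0, 0, 1.5], 0]]}}

```text
t: 13.0
eef_pos: [508.6, 133.0, 205.5]
tcp_rot: [-3.141, 0.0, 1.47]
ft_force: [-0.8, 0.6, -0.3]
opening: 0.228
grip_force: 30.0
```

Emit:
{"op": "jog_arm", "data": {"motion": [[[0, 0, 0.2], 0], [[0, 0, 0.4], 0], [[0, 0, 0.6], 0], [[0, 0, 0.8], 0], [[0, 0, 1], 0]]}}

```text
t: 13.5
eef_pos: [508.6, 133.0, 204.5]
tcp_rot: [-3.141, 0.0, 1.47]
ft_force: [-1.0, -0.2, -0.7]
opening: 0.23
grip_force: 30.0
```

Emit:
{"op": "jog_arm", "data": {"motion": [[[0, 0, 0.2], 0], [[0, 0, 0.4], 0], [[0, 0, 0.6], 0], [[0, 0, 0.8], 0]]}}

```text
t: 13.9
eef_pos: [508.7, 133.0, 203.7]
tcp_rot: [3.141, 0.0, 1.47]
ft_force: [0.1, -0.3, -1.0]
opening: 0.229
grip_force: 30.0
```

Emit:
{"op": "jog_arm", "data": {"motion": [[[0, 0, 0.2], 0], [[0, 0, 0.4], 0], [[0, 0, 0.6], 0]]}}

```text
t: 14.2
eef_pos: [508.7, 133.0, 203.2]
tcp_rot: [3.142, 0.0, 1.47]
ft_force: [0.5, 0.5, -1.6]
opening: 0.232
grip_force: 30.0
```

Emit:
{"op": "jog_arm", "data": {"motion": [[[0, 0, 0.2], 0], [[0, 0, 0.4], 0]]}}

```text
t: 14.4
eef_pos: [508.7, 133.0, 202.8]
tcp_rot: [3.142, 0.0, 1.47]
ft_force: [0.7, -0.4, -2.1]
opening: 0.225
grip_force: 30.0
```

Emit:
{"op": "jog_arm", "data": {"motion": [[[0, 0, 0.2], 0], [[0, 0, 0.4], 0]]}}

```text
t: 14.6
eef_pos: [508.7, 133.0, 202.5]
tcp_rot: [3.141, 0.0, 1.47]
ft_force: [-0.8, 0.4, 0.2]
opening: 0.227
grip_force: 30.0
```

Emit:
{"op": "jog_arm", "data": {"motion": [[[0, 0, 0.2], 0], [[0, 0, 0.4], 0]]}}

```text
t: 14.8
eef_pos: [508.7, 133.1, 202.3]
tcp_rot: [3.141, -0.0, 1.47]
ft_force: [-2.1, -0.4, 5.1]
opening: 0.231
grip_force: 30.0
```

Emit:
{"op": "jog_arm", "data": {"motion": [[[0, 0, 0.2], 0], [[0, 0, 0.4], 0]]}}

```text
t: 15.0
eef_pos: [508.7, 133.1, 202.2]
tcp_rot: [3.141, -0.0, 1.47]
ft_force: [-3.1, 0.4, 9.5]
opening: 0.234
grip_force: 30.0
```

Emit:
{"op": "jog_arm", "data": {"motion": [[[0, 0, 0.2], 0], [[0, 0, 0.3], 0]]}}

```text
t: 15.2
eef_pos: [508.8, 133.0, 202.2]
tcp_rot: [3.141, -0.0, 1.47]
ft_force: [-3.1, 0.2, 11.6]
opening: 0.231
grip_force: 30.0
```

The floor is reached. Fx is about -3, so the bar is being guided down the slope towards the riser. I'll shift slightly along -x until it meets the riser.

Emit:
{"op": "jog_arm", "data": {"motion": [[[0, -0.3, 0], 0], [[0, -0.5, 0], 0]]}}

```text
t: 15.4
eef_pos: [508.6, 133.1, 202.2]
tcp_rot: [3.14, -0.0, 1.47]
ft_force: [-1.4, -0.2, 10.0]
opening: 0.229
grip_force: 30.0
```

Emit:
{"op": "jog_arm", "data": {"motion": [[[0, -0.3, 0], 0], [[0, -0.5, 0], 0]]}}

```text
t: 15.6
eef_pos: [508.4, 133.1, 202.3]
tcp_rot: [3.139, -0.0, 1.47]
ft_force: [0.3, -1.4, 7.9]
opening: 0.231
grip_force: 30.0
```

Emit:
{"op": "jog_arm", "data": {"motion": [[[0, -0.3, 0], 0], [[0, -0.5, 0], 0]]}}

```text
t: 15.8
eef_pos: [508.3, 133.1, 202.3]
tcp_rot: [3.138, -0.0, 1.47]
ft_force: [1.2, -1.4, 6.8]
opening: 0.231
grip_force: 30.0
```

Emit:
{"op": "jog_arm", "data": {"motion": [[[0, -0.3, 0], 0], [[0, -0.5, 0], 0]]}}

```text
t: 16.0
eef_pos: [508.1, 133.1, 202.3]
tcp_rot: [3.137, -0.0, 1.47]
ft_force: [4.0, -1.9, 5.9]
opening: 0.226
grip_force: 30.0
```

```bash
python3 r.py; python3 - <<'E'
from h import *
T=read_camera("scene")
print([(d["p"],d["box"]) for d in cut_out("keeper",T)])
E
```

```text
t 16.0 local -49.75 0.97 barz 125.29 [ 3.1372e+00 -4.0000e-04  1.4699e+00] [ 4.   -1.85  5.92] [-0.405 -0.967 -0.05 ] 0.22587757697951077
[(0.63, [233.3, 145.1, 312.9, 228.5])]
```

Fx has turned to +4 and the bar has stopped moving, so it is against the riser. I'll relax the side push a little and bear down to about 12 N.

Emit:
{"op": "jog_arm", "data": {"motion": [[[0, 0.2, 0.1], 0], [[0, 0.4, 0.2], 0]]}}

```text
t: 16.3
eef_pos: [508.3, 133.1, 202.2]
tcp_rot: [3.138, -0.0, 1.47]
ft_force: [1.2, -2.4, 9.6]
opening: 0.231
grip_force: 30.0
```

Emit:
{"op": "jog_arm", "data": {"motion": [[[0, 0.2, 0.1], 0], [[0, 0.3, 0.2], 0]]}}

```text
t: 16.5
eef_pos: [508.4, 133.1, 202.1]
tcp_rot: [3.138, -0.0, 1.47]
ft_force: [0.1, -1.1, 12.3]
opening: 0.226
grip_force: 30.0
```

Emit:
{"op": "jog_arm", "data": {"motion": [[[0, 0, -0.1], 0], [[0, 0, -0.1], 0], [[0, 0, -0.1], 0], [[0, 0, -0.1], 0], [[0, 0, -0.1], 0]]}}

```text
t: 17.0
eef_pos: [508.3, 133.1, 202.2]
tcp_rot: [3.138, -0.0, 1.47]
ft_force: [0.1, -1.1, 9.7]
opening: 0.231
grip_force: 30.0
```

Emit:
{"op": "jog_arm", "data": {"motion": [[[0, 0, 0], 0], [[0, 0, 0], 0], [[0, 0, 0], 0], [[0, 0, 0], 0]]}}

```text
t: 17.4
eef_pos: [508.3, 133.1, 202.1]
tcp_rot: [3.138, -0.0, 1.47]
ft_force: [0.3, -0.6, 10.2]
opening: 0.229
grip_force: 30.0
```

```bash
python3 r.py
```

```text
t 17.4 local -49.54 0.98 barz 125.15 [ 3.1384e+00 -4.0000e-04  1.4698e+00] [ 0.34 -0.59 10.25] [-0.308 -0.197  0.01 ] 0.22900140278740952
```

Emit:
{"op": "jog_arm", "data": {"motion": [[[0, 0, 0.1], 0], [[0, 0, 0.1], 0], [[0, 0, 0.1], 0], [[0, 0, 0.1], 0], [[0, 0, 0.1], 0]]}}

```text
t: 17.9
eef_pos: [508.3, 133.1, 202.1]
tcp_rot: [3.138, -0.0, 1.47]
ft_force: [0.2, -1.2, 11.4]
opening: 0.227
grip_force: 30.0
```

Emit:
{"op": "jog_arm", "data": {"motion": [[[0, 0, 0], 0], [[0, 0, 0], 0]]}}

```text
t: 18.1
eef_pos: [508.3, 133.1, 202.1]
tcp_rot: [3.138, -0.0, 1.47]
ft_force: [-0.1, -1.4, 11.2]
opening: 0.23
grip_force: 30.0
```

The bear-down held at 10–11.5 N by the gripper, plus the gauge's 2.2 N weight. Next I'll unload, open and retreat.

Emit:
{"op": "jog_arm", "data": {"motion": [[[0, 0, -0.4], 0], [[0, 0, -0.8], 0], [[0, 0, -0.9], 0]]}}

```text
t: 18.4
eef_pos: [508.2, 133.1, 202.3]
tcp_rot: [3.139, -0.0, 1.47]
ft_force: [4.0, -0.9, 3.5]
opening: 0.228
grip_force: 30.0
```

Emit:
{"op": "jog_arm", "data": {"motion": [[[0, 0, 0], 0], [[0, 0, 0], 0], [[0, 0, 0], 0], [[0, 0, 0], 0], [[0, 0, 0], 0]], "grip": 0.45}}

```text
t: 18.9
eef_pos: [507.2, 133.2, 201.7]
tcp_rot: [-3.141, 0.0, 1.47]
ft_force: [-1.3, -0.7, -0.7]
opening: 0.539
grip_force: 0.0
```

Emit:
{"op": "jog_arm", "data": {"motion": [[[0, 0, -8], 0], [[0, 0, -20], 0], [[0, 0, -40], 0], [[0, 0, -70], 0], [[0, 0, -110], 0]]}}

```text
t: 19.4
eef_pos: [506.8, 133.1, 313.1]
tcp_rot: [-3.14, 0.0, 1.47]
ft_force: [0.7, 0.4, 0.3]
opening: 0.549
grip_force: 0.0
```

Emit:
{"op": "jog_arm", "data": {"motion": [[[-40, 0, 0], 0], [[-80, 0, 0], 0], [[-120, 0, 0], 0], [[-120, 0, 0], 0], [[-120, 0, 0], 0]]}}

```text
t: 19.9
eef_pos: [495.3, 13.2, 312.8]
tcp_rot: [3.14, -0.0, 1.468]
ft_force: [-0.5, 0.8, 0.5]
opening: 0.554
grip_force: 0.0
```

```bash
cat > chk.py <<'E'
from h import *
s=state(); print(s["t"],s["eef_pos"],s["ft_force"])
W=read_camera("wrist"); S=read_camera("scene")
q=(557.5,127.1,-.102); c,n=np.cos(q[2]),np.sin(q[2])
for nme,P,f in(("w",W,True),("s",S,False)):
    print(nme,[ (round(d["p"],2),d["box"]) for d in cut_out("gauge_grip",P)][:6])
    X=[q[0]+c*-49,q[1]-n*49*1,191]; print("expect grip top/bottom",proj(P,[X[0],X[1],209],f).round(1),proj(P,[X[0],X[1],173],f).round(1))
g=W["img"]; u,v=proj(W,[508.5,132.5,191],True).astype(int)
m=g.max(2)<90; nl,l,st,ce=cv2.connectedComponentsWithStats(m.astype(np.uint8)); 
for i in range(1,nl):
    if 150<st[i,4]<4000: print(st[i],ce[i].round(1),atz(W,*ce[i],200,True).round(1))
E
python3 chk.py
```

```text
19.9 [495.2574748   13.23601715 312.77976756] [-0.48294979  0.75193616  0.51474131]
w [(0.75, [238.4, 42.6, 272.4, 96.8]), (0.63, [181.5, 249.0, 185.4, 255.9]), (0.58, [152.2, 169.3, 211.0, 234.4])]
expect grip top/bottom [258.   58.9] [257.9  65.5]
s [(0.85, [161.3, 177.0, 182.0, 222.4]), (0.73, [157.3, 209.2, 178.2, 255.1]), (0.65, [256.6, 147.5, 268.3, 160.4]), (0.65, [198.8, 159.2, 214.7, 206.5]), (0.65, [135.9, 192.9, 156.5, 241.3])]
expect grip top/bottom [262.3 148.7] [262.  157.5]
[477   0  33  28 702] [493.2  12.1] [776.9 196.1 200. ]
[245  47  26  29 681] [257.   60.6] [507.9 132.3 200. ]
[ 405  129   28   80 1290] [419.3 166.1] [656.2  27.  200. ]
[158 188  34  41 289] [173.4 208.4] [416.6   9.3 200. ]
[  0 210   5  41 155] [  1.6 231.7] [164.4  -1.7 200. ]
[  0 352  16  29 180] [  6.8 367.8] [ -29.4 -288.1  200. ]
```

The gauge's grip is where it should be, hanging upright at (508, 132), and the robot is clear. Handing in.

```bash
python3 -c "
from cell import job_done; print(job_done())"
```

```text
the job is handed in; nothing more can be done
None
```

The thermometer hangs by its crossbar on the hook, facing the clear front. I bore down with about 10–12 N for over half a second, let go, and handed the job in at about 20 s. I judged the keeper closed from how the force changed on the way down and did not see it in a picture.

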